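Present a glaze test paddle through the spray booth's sash window

TASK

Push the spray booth's glass sash all the way up by its brass tab so that it stays there. Then take the long test paddle from its rest by its thick handle and feed it tile end first through the window, between sill and sash, tilting it up so that the tile end passes over the steel splash baffle inside and stands well clear above and beyond it. Finish while still holding the paddle like that, still, tile up and handle outside, the paddle touching nothing but the gripper; leave the bottle, mould and vial alone.

Things in the scene. Friction and masses are not known exactly. Their poses are not given: they have to be found in the camera images.
- booth: Green spray booth fixed on the table, 360 mm wide (y), open above and behind; side walls 200 high reach back to x = 308. Origin on the table under the middle of the sash plane; x level into the booth (away from the robot), y left, z up. Turned only a little.
- sill (a point): Middle of the window's lower edge, the top of the 16 mm thick front wall (x -8 to 8), 100 mm above the table, in the sash plane. The window lies between two posts, 250 mm apart (y -125 to 125), 30 mm deep in x, tops at z = 310, not joined at the top. Raised fully, the sash leaves 100 mm of height open above the sill. Axes as the booth's.
- baffle_top (a point): Middle of the top edge of the fixed upright steel splash baffle inside the booth: full width, 8 mm thick, 100 mm behind the sash plane, edge 215 mm above the table. It stands higher than the lower edge of the raised sash (200 mm), so the paddle passes only slanting upward (about 35 degrees leaves the most room). Axes as the booth's.
- sash (a joint): Height in m by which the vertical sliding sash is raised: 0 = shut (lower edge on the sill), 0.100 = fully up at its stop. It stays wherever it is left (friction); lifting takes about 11 N.
- sash_tab (a point): Centre of the brass lifting tab standing up from the middle of the sash's top edge: 16 mm thick (booth x), 50 wide (y), 40 high, top 20 mm above this point, free on all sides; 220 mm above the table with the sash shut. Axes as the booth's. The sash is a wood-framed glass pane 250 wide, 100 high, 12 thick; its lower edge is 120 mm below this point.
- rest: Dark wooden rest fixed on the table: base 150 x 80 x 12 mm, two notched uprights 10 mm thick along x at x = -45 and 55, 48 mm wide, carrying the paddle's handle (underside at z = 35) between cheeks up to z = 44. Origin on the table; x along the paddle towards its tile. The paddle lifts straight up out of it.
- paddle: Long test paddle, 320 mm, about 0.15 kg: pale wooden handle with weighted core, x -60 to 70, 20 wide, 18 high, red band at x = -45; thin stem 16 wide, 8 high; at the far end a blue tile 40 long, 32 wide, 6 thick, ending at x = 260. Stem and tile centred at z = 9; centre of mass near x = 26. Origin on the handle's underside below the grip point; x towards the tile, z up.
- paddle_grip (a point): The place to grip, across the handle's 20 mm width: middle of its height, between the rest's uprights (paddle x 0, y 0, z 9 mm), 44 mm above the table at the start. Axes as the paddle's. 60 mm of handle lies behind it; the tile's end is 260 mm ahead of it.
- paddle_tip (a point): Centre of the tile's outer end, 260 mm ahead of paddle_grip along the paddle. Axes as the paddle's.
- bottle: Bystander: ash-glazed stoneware bottle, 84 mm across, 150 mm high, origin under its middle.
- mould: Bystander: red clay sprig mould, a block 70 x 55 x 26 mm, origin under its middle.
- vial: Bystander: cork-stoppered glass test vial, 26 mm across, 88 mm high, origin under its middle.
Things that resemble listed ones, but are neither listed nor needed, are in the scene too. Of the things like the rest, leave any that is turquoise; of the rest the smaller one is meant.

How it is judged:
By the outcome, as a careful person would: the job done as asked, in the order asked, and still so for the second after the job is handed in, while the arm keeps its last pose, push and grip.
It also fails if it takes over 64 s, if anything falls off the work surface, if the arm or the gripper's body presses on something with over 40 N, if the wrist force passes 120 N, or if a joint passes its speed limit or range.

ROBOT

A 6-joint arm with a two-finger parallel gripper is mounted at the origin on the work surface. World frame = base frame: x ahead of the robot, y to its left, z up, the work surface at z = 0. Lengths are in m, angles in degrees, forces in N, time in s.
With the tool pointing down it reaches from about 0.25 to 0.775 m from the base axis. Payload 4 kg.
Tool frame: the origin (TCP) lies at the very end of the fingers, on their centre line; the grasp point (between the pads) lies 19 mm behind it (robot.grip_depth is the distance from the TCP to the grasp point, in m); z points along the fingers, y is the direction in which the jaws open and shut (so a half turn about z gives the same grasp; the last joint's range is limited). The gripper opens to 85 mm and grips with 20 to 120 N. Pads are 22 mm wide; open, the fingers measure 114 mm over their backs; the gripper's body (76 mm by 85 mm) begins 54 mm behind the grasp point. The pads swing forward as they close: fully open they stand 13 mm farther back than shut.
Start: joints at [60.098, 4.996, 78.535, -0, 96.463, -5.907], TCP at [0.224, 0.502, 0.231] pointing down, gripper open.
Joint ranges: [-177.83, 177.83], [-43.37, 116.18], [15.69, 146.23], [-61.86, 241.86], [9.47, 152.12], [-147.06, 147.06]. Speed limits (degrees/s): [159.86, 159.86, 180, 180, 180, 180].

INTERFACE

Orientations are given as a 3x3 rotation matrix whose columns are the frame's x, y, z axes.
In Python, from plant import status, viewer, hand_in, spotter, robot gives the robot as it stands.
- The arm moves only by the tool servo_tool, never from a script. Its argument "targets" is a list of rows, each a list of 3 entries, a list of its own where there are three numbers: the shift along the tool's x, y, z in m, then the turn about the tool's z in rad, then the opening, from -1 (shut) to 1 (fully open). A call has exactly 8 rows; each row is the pose to reach, as a shift and turn from the pose commanded when the call began, along the tool's axes at that moment; what a row does not reach only later rows make up. A row lasts 1/10 s, in which the tool goes at most 50 mm and 8.59 degrees, less where a joint would pass 70% of its speed; a pose out of reach is approached as far as the arm can. A call with a gripper value outside its range is refused whole. The fingers move at their own pace and stop on an object; the grip force is fixed at half the most. Time passes only in rows, so rows that repeat a pose let the fingers close, or fill a call up. It gives the time, the measured TCP pose, the force and the opening at its end, in the units of the state.
- status.get_obs(): the state, without advancing time (a new reading comes with each control period).
- viewer.get_image(name): name is "scene" or "side" or "wrist"; returns (picture, depth): 400x640x3 uint8, blue, green, red; 400x640 float32, m along the optical axis (not along the pixel's ray), 0 where there is no reading.
- viewer.calibration(name): a dict with "camera_matrix" (3x3 intrinsics, pixels), "k1" (the pictures are not rectified: a ray, as slopes to the right and down, at radius r is drawn at 1 + k1 r^2 times it, then the intrinsics apply), "world_from_camera" (4x4, takes a point from camera to world coordinates); the wrist camera has in their place "mount" (4x4, takes a point from camera to tool coordinates, whose origin is the TCP and whose axes are the flange's). Camera axes: x right, y up, looking along -z (the intrinsics and any distortion apply to the point x, -y, -z); pixel columns grow to the right and rows downward; lengths in m; the calibration is good to about 2 mm. A picture is of the moment at which its call begins: read the wrist's pose just before it. calibration takes no time and is no camera call.
- hand_in(): hands the job in, once; it reports no verdict.
Trained networks look in the newest picture that a camera, given by its name, has taken for a name from the list of things; names that differ only in an ending like _2 or _b are one class to them, and where a whole thing is asked for, a point or a joint stands for the part that bears it (a point fixed in the world has none). Each returns a list of dicts, best first, with "confidence" (0 to 1); they miss things now and then, are a little off and sometimes report something else, mostly with a low value. They report only what shows in the picture. A call takes as long as a camera call. They do not tell look-alikes from the thing itself.
- spotter.outline_of(camera, thing): "pixels" (400x640 bool, what is visible of it) and "bbox" ([left, top, right, bottom] in pixels, round what is visible of it).
The state is a dict: "clock": time; "q": joint angles; "qvel": joint speeds; "joint_efforts": joint torques, N m; "tcp_pos": TCP position; "tcp_rot": TCP orientation; "force": force on the tool from outside, world axes, zero at the start; "torque": the same for the moment, N m; "opening": finger opening in m.
Only numpy, scipy, OpenCV 4.12 (cv2) and the standard library are available. Lean on these libraries where they do the work, as an engineer would, in place of code of your own. Each camera call takes 0.05 s, during which the arm holds its last target.

## Working session

There is one attempt and no reset: what is moved stays moved. The work goes in short steps, Python scripts to look and compute and a tool call to move; the robot and the scene stay as the last step left them, time stands still between calls to the robot, and variables do not carry over. Pictures are saved under pics/ and viewed, and the job is handed in when it is done.

Besides the shell and the picture viewer there is one more tool, called after "Call:" as name(argument=value, ...) on one line, values as JSON. servo_tool: Moves the arm, as the interface text tells. Its arguments: {"type":"object","properties":{"targets":{"type":"array"}},"required":["targets"]}

```bash
ls; mkdir -p pics
cat > h.py <<'E'
import numpy as np, cv2
from plant import status, viewer, hand_in, spotter, robot
def cal(n):
    c=viewer.calibration(n); K=np.array(c["camera_matrix"]); k1=c["k1"]
    if "mount" in c:
        o=status.get_obs(); T=np.eye(4); T[:3,:3]=o["tcp_rot"]; T[:3,3]=o["tcp_pos"]
        W=T@np.array(c["mount"])
    else: W=np.array(c["world_from_camera"])
    return K,k1,W
def cloud(n,depth,C=None):
    K,k1,W=C or cal(n)
    v,u=np.mgrid[0:depth.shape[0],0:depth.shape[1]]
    xy=cv2.undistortPoints(np.stack([u.ravel(),v.ravel()],1).astype(np.float64)[:,None],K,np.array([k1,0,0,0,0.]))[:,0]
    d=depth.ravel().astype(float)
    P=np.stack([xy[:,0]*d,-xy[:,1]*d,-d,np.ones_like(d)],1)@W.T
    P=P[:,:3]; P[d<=0]=np.nan
    return P.reshape(depth.shape+(3,))
def proj(p,C):
    K,k1,W=C
    p=np.atleast_2d(p); q=np.c_[p,np.ones(len(p))]@np.linalg.inv(W).T
    q=q[:,:3]*[1,-1,-1]
    return cv2.projectPoints(q,np.zeros(3),np.zeros(3),K,np.array([k1,0,0,0,0.]))[0][:,0]
E
python3 - <<'E'
from h import *
for n in ["scene","side","wrist"]:
    C=cal(n); im,d=viewer.get_image(n)
    cv2.imwrite(f"pics/{n}0.png",im); np.savez(f"{n}0.npz",im=im,d=d,K=C[0],k1=C[1],W=C[2])
    print(n,C[2].round(3).tolist(),(d>0).mean())
o=status.get_obs(); print({k:np.round(v,3).tolist() for k,v in o.items()})
print(viewer.calibration("wrist")["mount"],robot.__dict__ if hasattr(robot,'__dict__') else dir(robot))
E
```

```text
pics
scene [[-0.717, -0.489, 0.496, 0.999], [0.697, -0.512, 0.502, 0.5], [0.009, 0.706, 0.708, 0.884], [0.0, 0.0, 0.0, 1.0]] 0.99591015625
side [[0.729, 0.369, -0.577, -0.248], [-0.685, 0.395, -0.612, -0.812], [0.002, 0.841, 0.54, 0.831], [0.0, 0.0, 0.0, 1.0]] 0.9868203125
wrist [[0.408, -0.881, -0.24, 0.164], [0.913, 0.393, 0.109, 0.529], [-0.002, -0.263, 0.965, 0.372], [0.0, 0.0, 0.0, 1.0]] 0.99583984375
{'clock': 0.15, 'q': [60.099, 5.029, 78.606, 0.001, 96.462, -5.909], 'qvel': [-0.056, -0.149, -0.311, -0.049, -0.036, -0.01], 'joint_efforts': [0.002, -35.237, -31.368, -0.0, 0.008, -0.0], 'tcp_pos': [0.223, 0.502, 0.23], 'tcp_rot': [[-0.914, 0.407, -0.001], [0.407, 0.914, -0.001], [0.0, -0.002, -1.0]], 'force': [0.011, -0.65, -1.44], 'torque': [-0.002, 0.027, -0.014], 'opening': 0.085}
[[-1.34955898e-03  9.64622995e-01  2.63629772e-01  6.56048099e-02]
 [ 9.99999032e-01  1.39114201e-03  2.89425084e-05 -6.53038918e-05]
 [-3.38827841e-04  2.63629555e-01 -9.64623938e-01 -1.42211761e-01]
 [ 0.00000000e+00  0.00000000e+00  0.00000000e+00  1.00000000e+00]] {}
```

View pics/scene0.png

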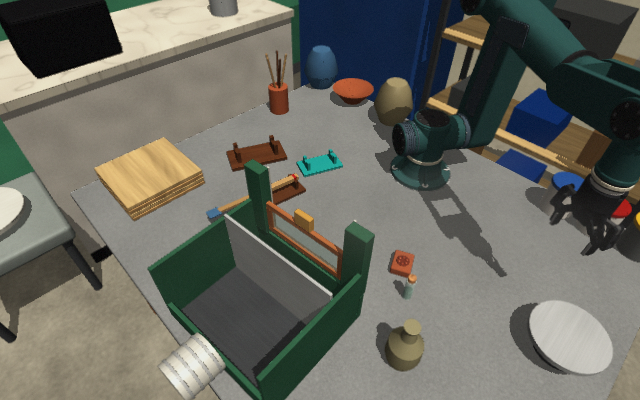

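View pics/side0.png

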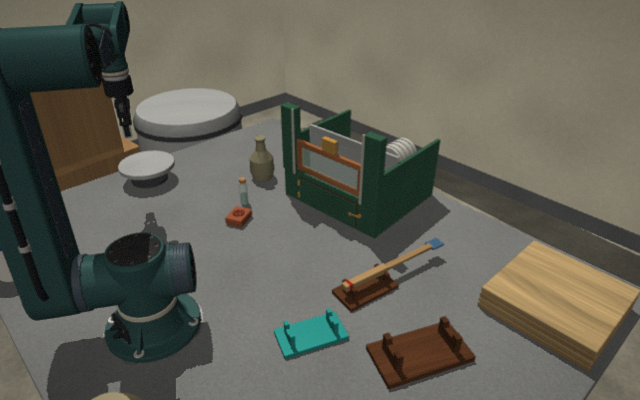

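View pics/wrist0.png

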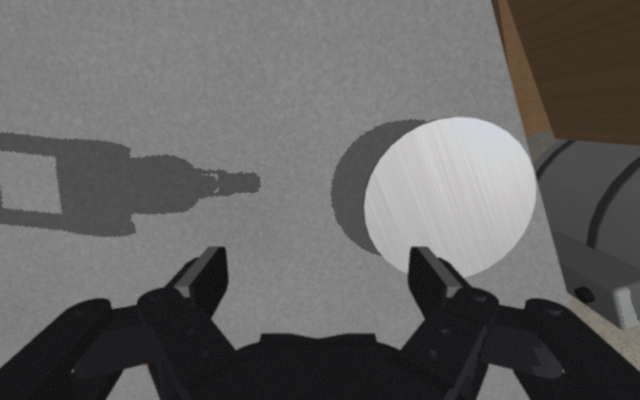

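The scene shows the booth (scene 260,290; side 355,165), with its tab at side (330,148). There are three things like the rest: a small dark one carrying the paddle at side (365,290) / scene (285,190), a turquoise one at side (312,335), and a large brown empty one at side (420,350). I'm choosing the small brown one with the paddle. Next I'll measure.

Run:
```python
from h import *
out={}
for cam in ["scene","side"]:
    z=np.load(f"{cam}0.npz"); P=cloud(cam,z["d"],(z["K"],float(z["k1"]),z["W"]))
    out[cam+"P"]=P
    for t in ["paddle","sash_tab","booth","rest","bottle","mould","vial"]:
        r=spotter.outline_of(cam,t)
        for i,e in enumerate(r[:3]):
            m=e["pixels"]; q=P[m]; q=q[~np.isnan(q[:,0])]
            print(cam,t,round(e["confidence"],2),e["bbox"],np.median(q,0).round(3),np.percentile(q,3,axis=0).round(3),np.percentile(q,97,axis=0).round(3))
            out[f"{cam}_{t}_{i}"]=m
np.savez("masks.npz",**out)
im=cv2.imread("pics/side0.png"); c=im[90:310,260:480]
cv2.imwrite("pics/crop1.png",cv2.resize(c,None,fx=2.7,fy=2.7,interpolation=cv2.INTER_CUBIC))
```

```text
scene paddle 0.84 [207.3, 177.9, 298.4, 217.6] [ 0.586 -0.273  0.047] [ 0.378 -0.303  0.038] [ 0.68  -0.236  0.054]
scene sash_tab 0.62 [261.5, 201.3, 340.3, 276.2] [0.605 0.058 0.172] [ 0.594 -0.064  0.112] [0.617 0.163 0.25 ]
scene booth 0.85 [145.7, 156.2, 371.9, 400.0] [0.746 0.069 0.102] [ 0.597 -0.11   0.004] [0.973 0.249 0.282]
scene rest 0.87 [226.4, 135.8, 285.7, 172.3] [ 0.372 -0.459  0.016] [ 0.29  -0.532  0.002] [ 0.473 -0.387  0.059]
scene rest 0.85 [271.4, 181.3, 305.1, 204.3] [ 0.419 -0.227  0.011] [ 0.369 -0.261  0.001] [ 0.476 -0.205  0.034]
scene rest 0.59 [300.3, 148.3, 346.0, 175.9] [ 0.245 -0.261  0.012] [ 0.182 -0.32  -0.001] [ 0.312 -0.213  0.042]
scene bottle 0.69 [381.7, 319.3, 422.7, 373.7] [0.608 0.374 0.085] [0.574 0.336 0.016] [0.631 0.406 0.151]
scene mould 0.73 [388.3, 249.5, 414.3, 278.5] [0.392 0.213 0.025] [0.351 0.181 0.003] [0.421 0.243 0.029]
scene vial 0.72 [207.4, 176.0, 297.5, 218.6] [ 0.584 -0.273  0.047] [ 0.382 -0.332 -0.001] [ 0.679 -0.235  0.055]
scene vial 0.56 [405.6, 273.1, 418.5, 300.5] [0.459 0.282 0.063] [0.446 0.271 0.014] [0.463 0.
[... 521 characters left out ...]
0.013] [ 0.166 -0.322  0.003] [ 0.303 -0.223  0.044]
side rest 0.56 [334.0, 265.4, 398.3, 309.2] [ 0.422 -0.27   0.013] [ 0.362 -0.299  0.005] [ 0.496 -0.216  0.043]
side bottle 0.79 [247.9, 138.7, 273.5, 180.4] [0.579 0.346 0.073] [0.553 0.326 0.01 ] [0.614 0.374 0.151]
side bottle 0.39 [295.3, 131.9, 358.7, 194.7] [0.6   0.047 0.171] [ 0.588 -0.059  0.116] [0.611 0.167 0.246]
side mould 0.66 [224.4, 204.1, 252.4, 225.9] [0.374 0.199 0.025] [0.344 0.172 0.002] [0.419 0.248 0.031]
side mould 0.25 [279.2, 100.2, 441.9, 236.1] [ 0.607 -0.013  0.147] [ 0.576 -0.129  0.014] [0.923 0.236 0.296]
side vial 0.65 [239.4, 180.9, 248.1, 205.7] [0.445 0.268 0.041] [0.438 0.261 0.003] [0.46  0.279 0.087]
```

View pics/crop1.png

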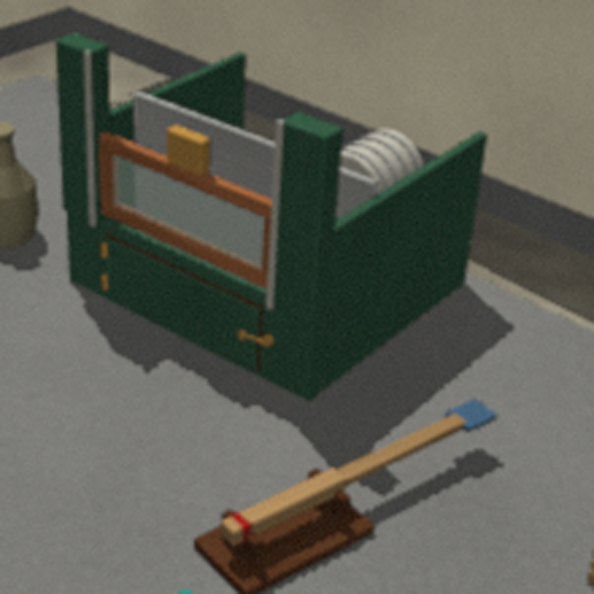

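```bash
cat > fitbooth.py <<'E'
from h import *
def booth_pts(n):
    M=np.load("masks.npz"); P=M[n+"P"].reshape(-1,3); return P[~np.isnan(P[:,0])]
E
python3 - <<'E'
from h import *
M=np.load("masks.npz")
for n in ["scene","side"]:
    P=M[n+"P"]; m=M[n+"_booth_0"]; q=P[m]; q=q[~np.isnan(q[:,0])]
    t=q[(q[:,2]>.3)&(q[:,2]<.33)]; 
    for s in (t[t[:,1]<.05],t[t[:,1]>.05]):
        if len(s)>3:
            print(n,"post",len(s),np.median(s,0).round(4),s.min(0).round(4),s.max(0).round(4))
            print(cv2.minAreaRect((s[:,:2]*1000).astype(np.float32)))
    # green front-plane / sash fits
    t=q[(q[:,0]>.57)&(q[:,0]<.66)&(q[:,2]>.02)&(q[:,2]<.095)&(q[:,1]>-.1)&(q[:,1]<.2)]
    if len(t)>20:
        A=np.c_[t[:,1],np.ones(len(t))]
        c=np.linalg.lstsq(A,t[:,0],rcond=None)[0]; r=t[:,0]-A@c
        k=abs(r)<.006; c=np.linalg.lstsq(A[k],t[k,0],rcond=None)[0]
        print(n,"front wall x=a y+b",len(t),k.sum(),c.round(4),(t[k,0]-A[k]@c).std())
    im=(np.load(n+"0.npz")["im"]); hsv=cv2.cvtColor(im,cv2.COLOR_BGR2HSV)
    ms=M[n+"_sash_tab_0"]
    hh=hsv[ms]; qq=P[ms]
    t=qq[(qq[:,2]>.207)]; print(n,"tab",len(t),t.min(0).round(4),t.max(0).round(4),t.mean(0).round(4)); 
    tt=t[t[:,2]>.236]; print("tabtop",len(tt),tt.mean(0).round(4),cv2.minAreaRect((tt[:,:2]*1000).astype(np.float32)) if len(tt)>3 else 0)
    # sash face
    t=qq[(qq[:,2]>.11)&(qq[:,2]<.19)]; A=np.c_[t[:,1],np.ones(len(t))]
    c=np.linalg.lstsq(A,t[:,0],rcond=None)[0]; r=t[:,0]-A@c;k=abs(r)<.006; c=np.linalg.lstsq(A[k],t[k,0],rcond=None)[0]; print(n,"sash face",c.round(4),len(t),k.sum(),np.percentile(t[:,1],[1,99]))
    # baffle top
    t=q[(q[:,0]>.66)&(q[:,0]<.76)&(q[:,2]>.209)&(q[:,2]<.225)&(q[:,1]>-.1)&(q[:,1]<.2)]
    if len(t)>20:
        A=np.c_[t[:,1],np.ones(len(t))]
        c=np.linalg.lstsq(A,t[:,0],rcond=None)[0]; r=t[:,0]-A@c;k=abs(r)<.006; c=np.linalg.lstsq(A[k],t[k,0],rcond=None)[0]
        print(n,"baffle",len(t),k.sum(),c.round(4),t[:,2].max())
    # paddle
    q=P[M[n+"_paddle_0"]]; q=q[(q[:,2]>.044)&(q[:,2]<.07)]
    l=cv2.fitLine(q[:,:2].astype(np.float32),cv2.DIST_HUBER,0,1e-4,1e-4).ravel()
    s=(q[:,:2]-l[2:])@l[:2]; e=np.percentile(s,[0.5,99.5]); print(n,"paddle",l.round(4),np.degrees(np.arctan2(l[1],l[0])).round(2),(l[2:]+np.outer(e,l[:2])).round(4).tolist(),e, np.median(q[:,2]))
E
```

```text
scene post 249 [ 0.6175 -0.0954  0.3088] [ 0.5943 -0.1293  0.3   ] [ 0.632  -0.071   0.3125]
((614.5471801757812, -100.7510986328125), (33.73118591308594, 56.743377685546875), 7.432989597320557)
scene post 387 [0.5933 0.2052 0.3089] [0.5723 0.1743 0.3   ] [0.6074 0.2317 0.3116]
((589.4854736328125, 203.05117797851562), (33.20109176635742, 55.52550506591797), 4.2537713050842285)
scene front wall x=a y+b 972 972 [-0.0829  0.6144] 0.0007842875116525305
scene tab 654 [ 0.5873 -0.0728  0.207 ] [0.619  0.1778 0.2535] [0.6048 0.0576 0.2228]
tabtop 173 [0.6057 0.0542 0.247 ] ((603.9981079101562, 52.21429443359375), (15.16070556640625, 49.07258605957031), 5.090269088745117)
scene sash face [-0.0822  0.6098] 1514 1513 [-0.07023779  0.16820678]
scene baffle 481 481 [-0.0817  0.7079] 0.2175304287651637
scene paddle [ 0.9853 -0.1707  0.545  -0.2672] -9.83 [[0.3716, -0.2372], [0.6844, -0.2914]] [-0.17597377  0.14147652] 0.04763243050471855
side post 187 [ 0.6067 -0.1078  0.3097] [ 0.5944 -0.1323  0.3001] [ 0.6319 -0.0783  0.314 ]
((615.096923828125, -103.53416442871094), (35.81093978881836, 54.927974700927734), 7.515415191650391)
side post 134 [0.5839 0.1924 0.31  ] [0.5729 0.171  0.3   ] [0.6074 0.2279 0.3138]
((587.0664672851562, 199.48011779785156), (34.00294494628906, 55.48521423339844), 8.312814712524414)
side front wall x=a y+b 1692 1576 [-0.0849  0.5958] 0.0029231391861479607
side tab 462 [ 0.5866 -0.0683  0.207 ] [0.6164 0.1701 0.2554] [0.5997 0.0456 0.2242]
tabtop 127 [0.5995 0.046  0.2465] ((602.8071899414062, 48.00713348388672), (19.34610366821289, 51.534244537353516), 4.373510837554932)
side sash face [-0.0748  0.6048] 1504 1296 [-0.06489609  0.17471588]
side baffle 201 193 [-0.0813  0.705 ] 0.2191023651412216
side paddle [ 0.9885 -0.151   0.5127 -0.2675] -8.68 [[0.3683, -0.2455], [0.6823, -0.2934]] [-0.14612986  0.17152096] 0.049920206316400595
```

Call:
servo_tool(targets=[[[0, 0, -0.04], 0.13, 1], [[-0.02, -0.01, -0.08], 0.26, 1], [[-0.06, -0.03, -0.1], 0.4, 1], [[-0.1, -0.05, -0.1], 0.53, 1], [[-0.14, -0.07, -0.1], 0.67, 1], [[-0.18, -0.09, -0.1], 0.8, 1], [[-0.22, -0.11, -0.1], 0.94, 1], [[-0.26, -0.13, -0.1], 1.075, 1]])

```text
clock: 1.65
tcp_pos: [0.4092, 0.2765, 0.3316]
tcp_rot: [[-0.072, 0.997, 0.001], [0.997, 0.072, 0.001], [0.0, 0.001, -1.0]]
force: [0.7, 0.4, -0.7]
opening: 0.0855
```

Call:
servo_tool(targets=[[[-0.03, 0.022, 0], -0.01, 1], [[-0.06, 0.044, 0], -0.01, 1], [[-0.09, 0.066, 0], -0.01, 1], [[-0.12, 0.088, 0], -0.01, 1], [[-0.155, 0.112, 0], -0.01, 1], [[-0.19, 0.138, 0], -0.01, 1], [[-0.22, 0.16, 0], -0.01, 1], [[-0.24, 0.176, 0], -0.01, 1]])

```text
clock: 2.45
tcp_pos: [0.6036, 0.0498, 0.3307]
tcp_rot: [[-0.085, 0.996, -0.001], [0.996, 0.085, -0.0], [-0.0, -0.001, -1.0]]
force: [-0.4, 0.1, -0.4]
opening: 0.0859
```

```bash
cat > look.py <<'E'
import sys
from h import *
def look(n,tag):
    C=cal(n); im,d=viewer.get_image(n); cv2.imwrite(f"pics/{tag}.png",im); 
    np.savez(tag+".npz",im=im,d=d,K=C[0],k1=C[1],W=C[2],P=cloud(n,d,C)); return C,im,d,cloud(n,d,C)
if __name__=="__main__":
    look(sys.argv[1],sys.argv[2])
E
python3 look.py wrist w1
python3 - <<'E'
from h import *
z=np.load("w1.npz");P=z["P"]
hsv=cv2.cvtColor(z["im"],cv2.COLOR_BGR2HSV)
m=(P[...,2]>.232)&(P[...,2]<.262)&(abs(P[...,0]-.6)<.05)&(abs(P[...,1]-.05)<.06)
q=P[m];print(len(q),q.mean(0),q.min(0),q.max(0))
print(cv2.minAreaRect((q[:,:2]*1000).astype(np.float32)), np.percentile(q[:,2],[5,50,95]))
print(status.get_obs()["tcp_pos"])
E
```

```text
1320 [0.60348066 0.05298742 0.25013358] [0.5940968  0.02561405 0.23219804] [0.61297695 0.07558187 0.25286734]
((603.7305908203125, 50.712860107421875), (15.731025695800781, 49.336978912353516), 4.673226833343506) [0.24741697 0.25072739 0.25197657]
[0.60541246 0.04714994 0.32950435]
```

View pics/w1.png

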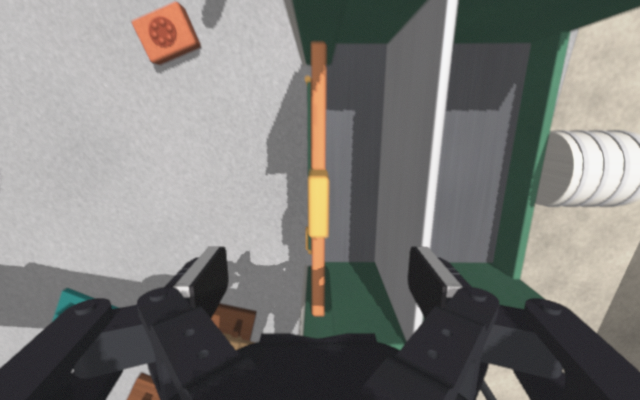

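The tab is at wrist pixel (318,205), centred under the jaws, with its top at 0.250, so the sash is already about 10 mm up. Descend and close.

Call:
servo_tool(targets=[[[0.001, 0, 0.04], 0, 1], [[0.002, -0.001, 0.08], 0, 1], [[0.002, -0.001, 0.105], 0, 1], [[0.002, -0.001, 0.117], 0, 1], [[0.002, -0.001, 0.117], 0, 1], [[0.002, -0.001, 0.117], 0, -1], [[0.002, -0.001, 0.117], 0, -1], [[0.002, -0.001, 0.117], 0, -1]])

```text
clock: 3.3
tcp_pos: [0.602, 0.0542, 0.2166]
tcp_rot: [[-0.087, 0.996, 0.004], [0.996, 0.087, 0.0], [-0.0, 0.004, -1.0]]
force: [-0.3, -0.6, 0.5]
opening: 0.0437
```

Call:
servo_tool(targets=[[[0, 0, 0], 0, -1], [[0, 0, 0], 0, -1], [[0, 0, 0], 0, -1], [[0, 0, 0], 0, -1], [[0, 0, -0.005], 0, -1], [[0, 0, -0.01], 0, -1], [[0, 0, -0.02], 0, -1], [[0, 0, -0.03], 0, -1]])

```text
clock: 4.1
tcp_pos: [0.6025, 0.0542, 0.2407]
tcp_rot: [[-0.086, 0.996, -0.001], [0.996, 0.086, 0.001], [0.001, -0.001, -1.0]]
force: [8.2, 0.0, -11.0]
opening: 0.0154
```

Call:
servo_tool(targets=[[[0, 0, -0.01], 0, -1], [[0, 0, -0.02], 0, -1], [[0, 0, -0.03], 0, -1], [[0, 0, -0.04], 0, -1], [[0, 0, -0.05], 0, -1], [[0, 0, -0.056], 0, -1], [[0, 0, -0.06], 0, -1], [[0, 0, -0.063], 0, -1]])

```text
clock: 4.9
tcp_pos: [0.6024, 0.0542, 0.3038]
tcp_rot: [[-0.087, 0.996, -0.001], [0.996, 0.087, 0.0], [0.001, -0.001, -1.0]]
force: [6.9, 0.8, -11.0]
opening: 0.0159
```

Call:
servo_tool(targets=[[[0, 0, -0.002], 0, -1], [[0, 0, -0.004], 0, -1], [[0, 0, -0.006], 0, -1], [[0, 0, -0.008], 0, -1], [[0, 0, -0.008], 0, -1], [[0, 0, -0.008], 0, -1], [[0, 0, -0.008], 0, -1], [[0, 0, -0.008], 0, -1]])

```text
clock: 5.7
tcp_pos: [0.6022, 0.0542, 0.3043]
tcp_rot: [[-0.086, 0.996, -0.011], [0.996, 0.086, 0.001], [0.002, -0.011, -1.0]]
force: [6.8, 0.7, -27.1]
opening: 0.0154
```

Stop reached: the force climbed to 27 N without further rise. Release and rise.

Call:
servo_tool(targets=[[[0, 0, 0.004], 0, -1], [[0, 0, 0.006], 0, -1], [[0, 0, 0.006], 0, 1], [[0, 0, 0.006], 0, 1], [[0, 0, 0.006], 0, 1], [[0, 0, 0.006], 0, 1], [[0, 0, 0.006], 0, 1], [[0, 0, 0.006], 0, 1]])

```text
clock: 6.5
tcp_pos: [0.6011, 0.0541, 0.3099]
tcp_rot: [[-0.087, 0.996, 0.001], [0.996, 0.087, 0.0], [-0.0, 0.001, -1.0]]
force: [0.3, -0.5, 0.1]
opening: 0.0856
```

Call:
servo_tool(targets=[[[0, 0, -0.04], 0, 1], [[0, 0, -0.07], 0, 1], [[-0.02, -0.03, -0.09], -0.1, 1], [[-0.04, -0.07, -0.09], -0.2, 1], [[-0.06, -0.11, -0.09], -0.3, 1], [[-0.09, -0.14, -0.09], -0.4, 1], [[-0.12, -0.16, -0.08], -0.5, 1], [[-0.15, -0.18, -0.06], -0.6, 1]])

```text
clock: 7.3
tcp_pos: [0.4341, -0.112, 0.3715]
tcp_rot: [[-0.638, 0.77, 0.006], [0.77, 0.638, -0.002], [-0.005, 0.003, -1.0]]
force: [1.8, -1.1, 0.7]
opening: 0.0855
```

```bash
python3 look.py scene s2; python3 look.py side d2
python3 - <<'E'
from h import *
for t in("s2","d2"):
    z=np.load(t+".npz");P=z["P"]
    m=(P[...,2]>.304)&(P[...,2]<.37)&(abs(P[...,0]-.603)<.03)&(abs(P[...,1]-.05)<.04)
    print(t,m.sum(),np.percentile(P[m][:,2],[50,95,99]) if m.any() else 0)
    m=(P[...,2]>.18)&(P[...,2]<.3)&(abs(P[...,0]-.603)<.02)&(abs(P[...,1]-.05)<.1)
    print(np.percentile(P[m][:,2],[1,3,5,50]))
print(status.get_obs())
E
```

```text
s2 353 [0.32940173 0.34036577 0.3411505 ]
[0.20169861 0.2041766  0.20647785 0.25291594]
d2 70 [0.32122178 0.34083987 0.34138975]
[0.20337037 0.20475363 0.20699422 0.24597716]
{'clock': 7.4, 'q': array([-2.19164095e+01, -7.22174509e+00,  7.52667422e+01, -8.94658404e-02,
        1.12216844e+02, -6.10414083e+01]), 'qvel': array([ 3.43718108,  1.26262326, -4.14801037,  3.07189019,  0.82346595,
        6.43450663]), 'joint_efforts': array([-8.73005223e-01, -2.75758517e+01, -3.17848349e+01, -3.03932084e-01,
        8.95351841e-03, -6.72899242e-01]), 'tcp_pos': array([ 0.43218995, -0.11337996,  0.36670921]), 'tcp_rot': array([[-6.30550894e-01,  7.76133187e-01, -4.77965221e-03],
       [ 7.76140902e-01,  6.30559409e-01,  3.64840917e-04],
       [ 3.29701981e-03, -3.47963281e-03, -9.99988511e-01]]), 'force': array([ 0.46438882,  0.61421411, -0.36184409]), 'torque': array([ 0.03615614, -0.03997637,  0.01979549]), 'opening': 0.0854682130934808}
```

View pics/d2.png

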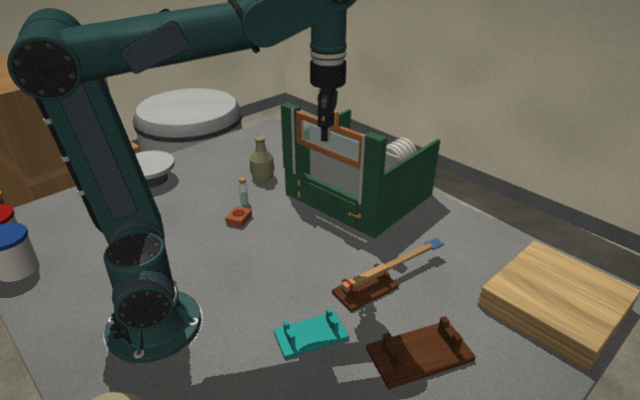

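Call:
servo_tool(targets=[[[-0.013, -0.011, 0.02], -0.1, 1], [[-0.026, -0.022, 0.04], -0.2, 1], [[-0.04, -0.034, 0.06], -0.3, 1], [[-0.054, -0.046, 0.085], -0.4, 1], [[-0.068, -0.058, 0.11], -0.5, 1], [[-0.082, -0.07, 0.13], -0.6, 1], [[-0.095, -0.08, 0.15], -0.68, 1], [[-0.105, -0.089, 0.165], -0.726, 1]])

```text
clock: 8.2
tcp_pos: [0.4329, -0.2487, 0.2032]
tcp_rot: [[-0.988, 0.155, -0.001], [0.155, 0.988, 0.001], [0.001, 0.001, -1.0]]
force: [0.4, 0.4, 0.3]
opening: 0.0855
```

```bash
python3 look.py wrist w3
python3 - <<'E'
from h import *
z=np.load("w3.npz");P=z["P"]
o=status.get_obs(); print(o["tcp_pos"],o["tcp_rot"][:,0], o["qvel"].round(1))
r=spotter.outline_of("wrist","paddle")
for e in r[:2]: print(e["confidence"],e["bbox"])
m=r[0]["pixels"] if r else np.ones(P.shape[:2],bool)
m=m&(P[...,2]>.044)&(P[...,2]<.06)
q=P[m]
h=q[q[:,2]>.0495]
l=cv2.fitLine(h[:,:2].astype(np.float32),cv2.DIST_HUBER,0,1e-4,1e-4).ravel(); d=l[:2]*np.sign(l[0]); 
print(l,np.degrees(np.arctan2(d[1],d[0])),cv2.minAreaRect((h[:,:2]*1000).astype(np.float32)),np.percentile(h[:,2],[5,50,95]))
s=(h[:,:2]-l[2:])@d; print("handle ends",[ (l[2:]+e*d).round(4) for e in np.percentile(s,[.3,99.7])])
s=(q[:,:2]-l[2:])@d; print("all ends",[ (l[2:]+e*d).round(4) for e in np.percentile(s,[.3,99.7])])
E
```

```text
[ 0.4316689  -0.24975575  0.20036791] [-0.98770707  0.15623558  0.00501847] [ 1.4 -1.   0.1  1.2  4.3  8. ]
0.92 [304.5, 120.1, 324.9, 340.5]
[ 0.98668075 -0.16266857  0.42998135 -0.251838  ] -9.361823 ((485.44091796875, -260.708251953125), (19.872175216674805, 233.81390380859375), 80.88135528564453) [0.0508256  0.05254516 0.05377636]
handle ends [array([ 0.3701, -0.242 ]), array([ 0.4971, -0.2629])]
all ends [array([ 0.3701, -0.242 ]), array([ 0.6085, -0.2813])]
```

View pics/w3.png

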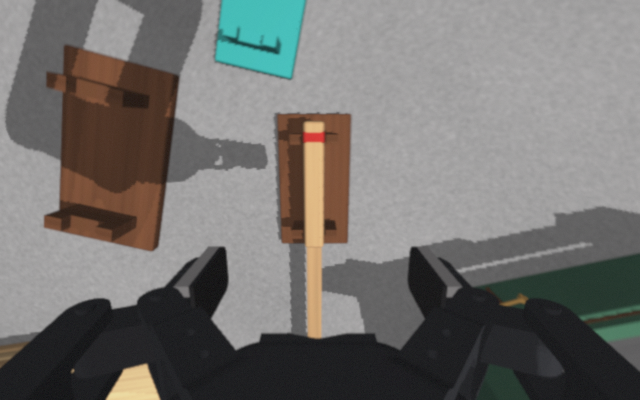

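The small brown rest is at wrist (313,180). The paddle has its red band at (314,137), the handle measures 130 mm, and its top is at z 0.0525, all as expected. Descend onto the grip point.

Call:
servo_tool(targets=[[[0.001, -0.001, 0.035], 0.006, 1], [[0.002, -0.002, 0.075], 0.006, 1], [[0.002, -0.002, 0.115], 0.006, 1], [[0.002, -0.002, 0.15], 0.006, 1], [[0.002, -0.002, 0.17], 0.006, 1], [[0.002, -0.002, 0.176], 0.006, 1], [[0.002, -0.002, 0.176], 0.006, 1], [[0.002, -0.002, 0.176], 0.006, 1]])

```text
clock: 9.1
tcp_pos: [0.4319, -0.2508, 0.0304]
tcp_rot: [[-0.987, 0.163, 0.003], [0.163, 0.987, -0.002], [-0.003, -0.001, -1.0]]
force: [0.8, 0.3, -0.1]
opening: 0.0856
```

Call:
servo_tool(targets=[[[0, 0, 0], 0, -1], [[0, 0, 0], 0, -1], [[0, 0, 0], 0, -1], [[0, 0, 0], 0, -1], [[0, 0, 0], 0, -1], [[0, 0, 0], 0, -1], [[0, 0, 0], 0, -1], [[0, 0, 0], 0, -1]])

```text
clock: 9.9
tcp_pos: [0.4306, -0.2505, 0.0288]
tcp_rot: [[-0.987, 0.163, 0.001], [0.163, 0.987, -0.001], [-0.001, -0.0, -1.0]]
force: [-0.6, 0.1, 3.3]
opening: 0.0191
```

Call:
servo_tool(targets=[[[0, 0, -0.005], 0, -1], [[0, 0, -0.015], 0, -1], [[0, 0, -0.035], 0, -1], [[0, 0, -0.06], 0, -1], [[0, 0, -0.09], 0, -1], [[0, 0, -0.12], 0, -1], [[0, 0, -0.14], 0, -1], [[0, 0, -0.15], 0, -1]])

```text
clock: 10.7
tcp_pos: [0.431, -0.2506, 0.181]
tcp_rot: [[-0.987, 0.163, 0.003], [0.163, 0.987, -0.002], [-0.003, -0.002, -1.0]]
force: [0.6, -0.4, -1.8]
opening: 0.0189
```

```bash
python3 look.py side d4; python3 look.py scene s4
python3 - <<'E'
from h import *
o=status.get_obs(); print(o["tcp_pos"],o["tcp_rot"][:,0],o["force"],o["opening"])
for t in("d4","s4"):
    im=cv2.imread(f"pics/{t}.png"); 
    c=im[150:320,290:500] if t=="d4" else im[90:260,150:360]
    cv2.imwrite(f"pics/{t}c.png",cv2.resize(c,None,fx=3,fy=3,interpolation=cv2.INTER_CUBIC))
E
```

```text
[ 0.43089822 -0.25055306  0.1798572 ] [-0.98662777  0.1629677  -0.00267671] [ 0.47663545  0.49179308 -1.75660134] 0.019128267441743892
```

View pics/d4c.png

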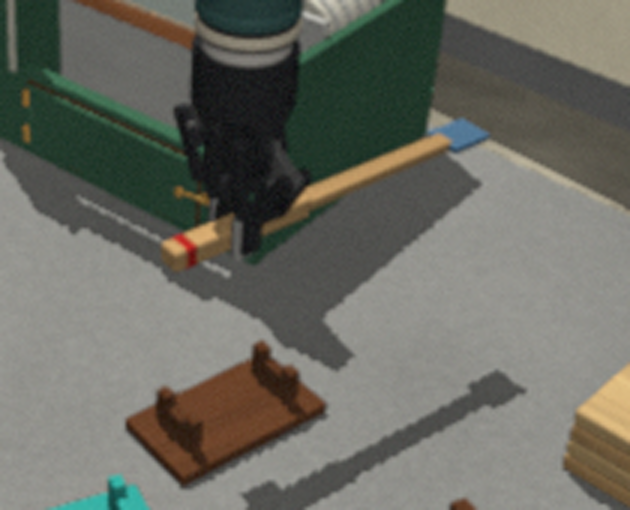

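Held, apparently level: handle at side (350,233), tile at (442,195). I'll write a tilt-measuring helper.

```bash
cat > tilt.py <<'E'
import sys
from h import *
def tilt(tag,show=True):
    """fit the paddle axis (tan/blue pixels near the vertical plane through the grasp) in picture tag; needs current obs"""
    z=np.load(tag+".npz");P=z["P"];hsv=cv2.cvtColor(z["im"],cv2.COLOR_BGR2HSV)
    o=status.get_obs();g=np.array(o["tcp_pos"])+.019*np.array(o["tcp_rot"])[:,2]*-1
    ax=-np.array(o["tcp_rot"])[:,0]; ax[2]=0; ax/=np.linalg.norm(ax); lat=np.array([-ax[1],ax[0],0])
    D=P-g; s=D@ax; l=D@lat; h=D[...,2]
    tan=(hsv[...,0]>8)&(hsv[...,0]<26)&(hsv[...,1]>60)&(hsv[...,2]>70)
    blue=(hsv[...,0]>95)&(hsv[...,0]<125)&(hsv[...,1]>80)&(hsv[...,2]>50)
    m=(tan|blue)&(abs(l)<.03)&(s>-.08)&(s<.29)&(abs(h)<.2)
    m=cv2.morphologyEx(m.astype(np.uint8),cv2.MORPH_OPEN,np.ones((2,2)))>0
    if m.sum()<20: print(tag,"few",m.sum());return
    q=np.c_[s[m],h[m]]; f=cv2.fitLine(q.astype(np.float32),cv2.DIST_HUBER,0,1e-4,1e-4).ravel()
    if f[0]<0:f[:2]*=-1
    r=(q-f[2:])@[-f[1],f[0]]; k=abs(r)<.015; q=q[k]; a=np.degrees(np.arctan2(f[1],f[0]))
    lat_f=np.polyfit(s[m][k],l[m][k],1)
    bm=m&blue
    print(tag,"n",len(q),"pitch %.1f"%a,"height at grip %.4f"%(f[3]-f[2]*f[1]/f[0]),"s range",np.percentile(q[:,0],[.5,99.5]).round(3),"yaw rel %.1f lat0 %.4f"%(np.degrees(np.arctan(lat_f[0])),lat_f[1]),"tile n",bm.sum(),P[bm].mean(0).round(3) if bm.any() else "")
if __name__=="__main__":
    for t in sys.argv[1:]: tilt(t)
E
python3 tilt.py d4 s4
```

```text
d4 n 1507 pitch 0.0 height at grip nan s range [-0.07   0.463] yaw rel 18.6 lat0 -0.0108 tile n 73 [ 0.666 -0.296  0.2  ]
s4 n 676 pitch 0.0 height at grip nan s range [-0.199  0.255] yaw rel 14.5 lat0 -0.0496 tile n 92 [ 0.667 -0.284  0.2  ]tilt.py:19: RuntimeWarning: invalid value encountered in scalar divide
  print(tag,"n",len(q),"pitch %.1f"%a,"height at grip %.4f"%(f[3]-f[2]*f[1]/f[0]),"s range",np.percentile(q[:,0],[.5,99.5]).round(3),"yaw rel %.1f lat0 %.4f"%(np.degrees(np.arctan(lat_f[0])),lat_f[1]),"tile n",bm.sum(),P[bm].mean(0).round(3) if bm.any() else "")
```

Call:
servo_tool(targets=[[[0, 0, -0.02], 0, -1], [[0, 0, -0.045], 0, -1], [[0, 0, -0.07], 0, -1], [[0, 0, -0.095], 0, -1], [[0, 0, -0.12], 0, -1], [[0, 0, -0.14], 0, -1], [[0, 0, -0.15], 0, -1], [[0, 0.005, -0.155], -0.02, -1]])

```text
clock: 11.6
tcp_pos: [0.431, -0.2455, 0.3326]
tcp_rot: [[-0.99, 0.143, -0.001], [0.143, 0.99, 0.001], [0.001, 0.001, -1.0]]
force: [-0.5, -0.5, -1.8]
opening: 0.0188
```

Call:
servo_tool(targets=[[[0, 0.015, 0], -0.03, -1], [[0, 0.035, 0], -0.06, -1], [[0, 0.055, 0], -0.1, -1], [[0, 0.075, 0], -0.14, -1], [[0, 0.095, 0], -0.18, -1], [[0.002, 0.115, 0], -0.21, -1], [[0.002, 0.128, 0], -0.226, -1], [[0.002, 0.133, 0], -0.226, -1]])

```text
clock: 12.4
tcp_pos: [0.448, -0.1116, 0.3323]
tcp_rot: [[-0.996, -0.085, -0.002], [-0.085, 0.996, 0.001], [0.001, 0.001, -1.0]]
force: [-0.9, -0.4, -1.3]
opening: 0.0188
```

```bash
sed -i 's/MORPH_OPEN,np.ones((2,2)))>0/MORPH_OPEN,np.ones((2,2)))>0; m\&=(abs(l)<.03)\&(s>-.08)\&(s<.29)\&(abs(h)<.2)/' tilt.py
python3 look.py side d5; python3 look.py scene s5; python3 tilt.py d5 s5
python3 - <<'E'
from h import *
o=status.get_obs(); print(o["tcp_pos"],o["tcp_rot"][:,0],o["force"],o["opening"])
E
```

```text
d5 n 478 pitch -0.3 height at grip 0.0000 s range [-0.064  0.248] yaw rel 0.0 lat0 -0.0057 tile n 38 [ 0.683 -0.1    0.351]
s5 n 706 pitch -0.8 height at grip 0.0006 s range [-0.044  0.257] yaw rel -0.3 lat0 0.0073 tile n 152 [ 0.687 -0.086  0.349]
[ 0.44814376 -0.11265303  0.33266351] [-9.96511296e-01 -8.34529702e-02  9.16248072e-04] [-0.28631824  0.21556534 -2.53403249] 0.019156697391374225
```

View pics/d5.png

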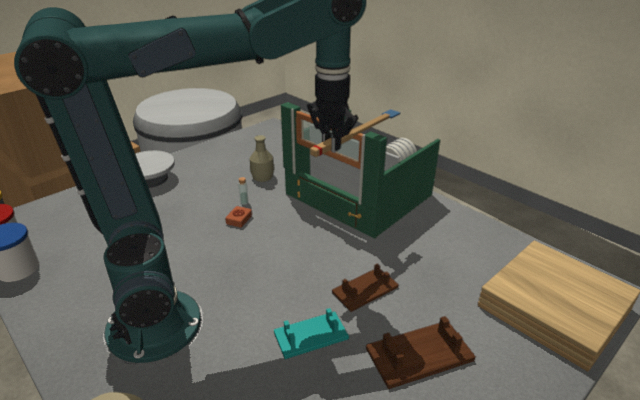

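Level above the right post. Lower so the post's front edge swings the paddle up in the grip, halfway first.

Call:
servo_tool(targets=[[[0, 0, 0.015], 0, -1], [[0, 0, 0.028], 0, -1], [[0, 0, 0.036], 0, -1], [[0, 0, 0.044], 0, -1], [[0, 0, 0.052], 0, -1], [[0, 0, 0.06], 0, -1], [[0, 0, 0.068], 0, -1], [[0, 0, 0.075], 0, -1]])

```text
clock: 13.3
tcp_pos: [0.4491, -0.1135, 0.2583]
tcp_rot: [[-0.997, -0.082, 0.003], [-0.082, 0.997, -0.0], [-0.003, -0.001, -1.0]]
force: [1.5, -0.7, 2.3]
opening: 0.0193
```

```bash
python3 look.py side d6; python3 look.py scene s6; python3 tilt.py d6 s6
python3 - <<'E'
from h import *
o=status.get_obs(); print(o["tcp_pos"],o["tcp_rot"][:,0],o["force"],o["torque"],o["opening"])
E
```

```text
d6 n 490 pitch 13.6 height at grip 0.0050 s range [-0.06   0.244] yaw rel -0.1 lat0 -0.0058 tile n 66 [ 0.678 -0.101  0.339]
s6 n 598 pitch 14.8 height at grip -0.0001 s range [-0.045  0.25 ] yaw rel -0.7 lat0 0.0070 tile n 132 [ 0.68  -0.09   0.338]
[ 0.44831179 -0.11327664  0.25743995] [-9.96617854e-01 -8.21755807e-02  1.61821178e-04] [1.49379527 0.06183521 2.84105735] [ 0.07238807 -0.74285778 -0.02459452] 0.01867169091934804
```

Call:
servo_tool(targets=[[[0, 0, 0.008], 0, -1], [[0, 0, 0.016], 0, -1], [[0, 0, 0.024], 0, -1], [[0, 0, 0.032], 0, -1], [[0, 0, 0.04], 0, -1], [[0, 0, 0.047], 0, -1], [[0, 0, 0.052], 0, -1], [[0, 0, 0.052], 0, -1]])

```text
clock: 14.2
tcp_pos: [0.4472, -0.1132, 0.2051]
tcp_rot: [[-0.997, -0.082, -0.003], [-0.082, 0.997, 0.001], [0.003, 0.001, -1.0]]
force: [-2.9, -0.8, 1.9]
opening: 0.0194
```

```bash
python3 look.py side d7; python3 look.py scene s7; python3 tilt.py d7 s7
python3 - <<'E'
from h import *
o=status.get_obs(); print(o["tcp_pos"],o["tcp_rot"][:,0],o["force"],o["torque"],o["opening"])
E
```

```text
d7 n 597 pitch 31.1 height at grip 0.0015 s range [-0.051  0.217] yaw rel -0.1 lat0 -0.0047 tile n 91 [ 0.651 -0.102  0.35 ]
s7 n 426 pitch 31.7 height at grip -0.0025 s range [-0.037  0.224] yaw rel -0.7 lat0 0.0081 tile n 88 [ 0.655 -0.09   0.351]
[ 0.44705276 -0.11330984  0.20554744] [-0.99663089 -0.08194569  0.00343016] [-2.63932321  0.12727416  0.06149125] [ 0.0021815  -0.02373705  0.01896351] 0.01919306365937657
```

View pics/d7.png

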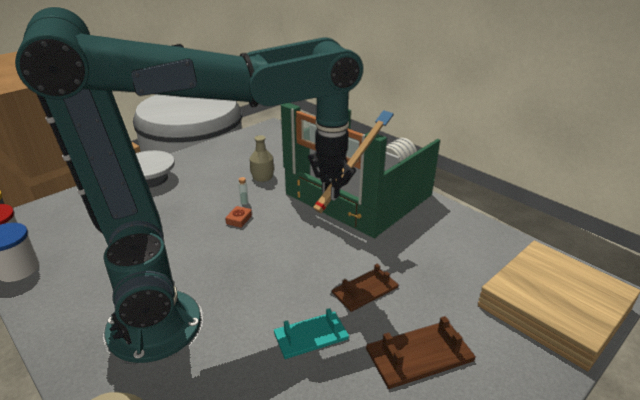

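Pitch is now about 31°, held against the post. Lift off, retract, then swing in front of the window.

Call:
servo_tool(targets=[[[0, 0, -0.015], 0, -1], [[0.005, 0, -0.03], 0, -1], [[0.025, 0, -0.035], 0, -1], [[0.05, 0, -0.035], 0, -1], [[0.075, 0, -0.03], 0, -1], [[0.09, 0, -0.02], 0, -1], [[0.095, 0.02, -0.01], 0, -1], [[0.095, 0.045, 0], 0, -1]])

```text
clock: 15.1
tcp_pos: [0.3483, -0.0764, 0.205]
tcp_rot: [[-0.997, -0.079, -0.003], [-0.079, 0.997, 0.0], [0.003, 0.001, -1.0]]
force: [0.3, 0.3, -2.3]
opening: 0.0189
```

Call:
servo_tool(targets=[[[0, 0.025, 0.02], 0, -1], [[0, 0.05, 0.045], 0, -1], [[0, 0.075, 0.07], 0, -1], [[0, 0.095, 0.095], 0, -1], [[0, 0.103, 0.115], 0, -1], [[0, 0.106, 0.13], 0, -1], [[0, 0.106, 0.14], 0, -1], [[0, 0.106, 0.14], 0, -1]])

```text
clock: 15.9
tcp_pos: [0.3393, 0.0293, 0.0644]
tcp_rot: [[-0.997, -0.082, -0.005], [-0.082, 0.997, 0.0], [0.005, 0.001, -1.0]]
force: [0.6, -0.2, -1.1]
opening: 0.0186
```

```bash
python3 look.py side d8; python3 look.py scene s8; python3 tilt.py d8 s8
python3 - <<'E'
from h import *
o=status.get_obs(); print(o["tcp_pos"],o["tcp_rot"][:,0],o["force"],o["torque"],o["opening"])
p=o["tcp_pos"][:2]-np.array([.603,.0505]); print("booth xy",p@[.9967,.0813],p@[-.0813,.9967])
E
```

```text
d8 n 529 pitch 29.3 height at grip 0.0032 s range [-0.054  0.261] yaw rel 0.2 lat0 -0.0055 tile n 86 [0.546 0.041 0.206]
s8 n 362 pitch 24.9 height at grip 0.0088 s range [-0.001  0.269] yaw rel -1.1 lat0 0.0072 tile n 0 
[0.34120202 0.02903247 0.0665051 ] [-9.96662363e-01 -8.16336143e-02  2.96389802e-04] [-0.50783189 -0.33019999 -1.66599077] [-0.03959547  0.04789551  0.04533059] 0.018998696064420537
booth xy -0.26267935662132946 -0.0001125123221781225
```

View pics/d8.png

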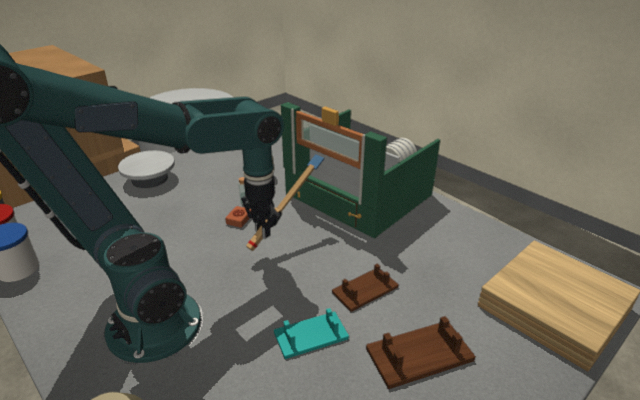

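Call:
servo_tool(targets=[[[0, 0, 0.008], 0, -1], [[0, 0, 0.018], 0, -1], [[0, 0, 0.028], 0, -1], [[0, 0, 0.032], 0, -1], [[-0.005, 0, 0.033], 0, -1], [[-0.01, 0, 0.033], 0, -1], [[-0.015, 0, 0.033], 0, -1], [[-0.015, 0, 0.033], 0, -1]])

```text
clock: 16.8
tcp_pos: [0.3574, 0.0306, 0.0339]
tcp_rot: [[-0.997, -0.082, 0.002], [-0.082, 0.997, 0.0], [-0.002, -0.0, -1.0]]
force: [-0.6, -0.1, -2.2]
opening: 0.0191
```

```bash
python3 look.py side d9; python3 look.py wrist w9
python3 - <<'E'
from h import *
o=status.get_obs(); print(o["tcp_pos"],o["force"],o["opening"],o["qvel"].round(1))
g=o["tcp_pos"]+[0,0,.017]
for t in("d9","w9"):
    z=np.load(t+".npz");P=z["P"];hsv=cv2.cvtColor(z["im"],cv2.COLOR_BGR2HSV)
    b=(hsv[...,0]>95)&(hsv[...,0]<125)&(hsv[...,1]>80)&(abs(P[...,0]-.57)<.06)&(abs(P[...,1]-.045)<.06)&(P[...,2]>.1)
    if b.sum()<5: print(t,b.sum());continue
    q=P[b]; p=(q[:,:2]-[.603,.0505]); xb=p@[.9967,.0813]
    d=q.mean(0)-g; print(t,b.sum(),q.mean(0).round(4),"xb",xb.min().round(4),xb.max().round(4),"z",np.percentile(q[:,2],[1,99]).round(4),"ang",np.degrees(np.arctan2(d[2],np.hypot(*d[:2]))))
im=cv2.imread("pics/d9.png")[90:270,230:450]; cv2.imwrite("pics/d9c.png",cv2.resize(im,None,fx=3,fy=3,interpolation=cv2.INTER_CUBIC))
E
```

```text
[0.35645309 0.03058219 0.03356691] [ 0.34481764 -0.03985347 -2.12860206] 0.01901840346433805 [-0.  -0.5  0.7  0.   0.1  0. ]
d9 106 [0.5626 0.0447 0.1775] xb -0.0606 -0.0242 z [0.1678 0.1868] ang 31.563590319054246
w9 0
```

View pics/d9c.png

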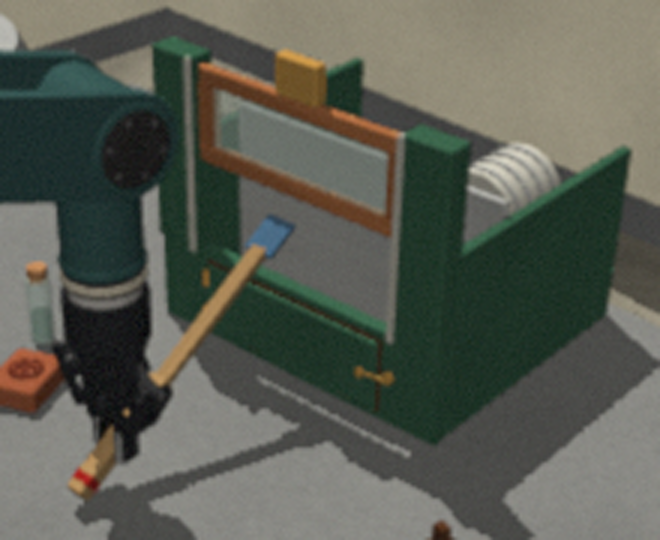

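View pics/w9.png

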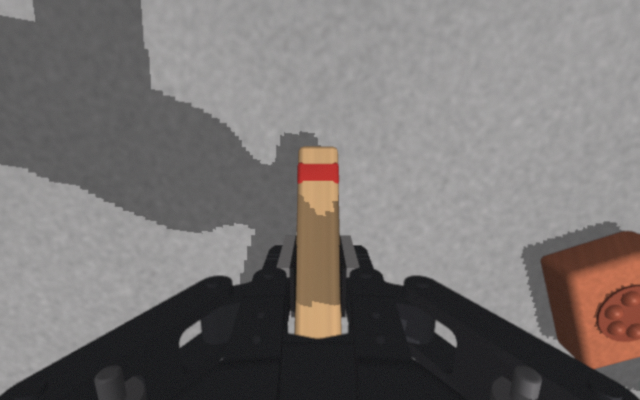

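The tile is centred before the window at side (317,169), 13 mm under the sash's lower edge. Feed in along the slant up to just short of the baffle.

Call:
servo_tool(targets=[[[-0.013, 0, 0], 0, -1], [[-0.026, 0, 0], 0, -1], [[-0.042, 0, -0.008], 0, -1], [[-0.058, 0, -0.016], 0, -1], [[-0.074, 0, -0.024], 0, -1], [[-0.09, 0, -0.032], 0, -1], [[-0.1, 0, -0.037], 0, -1], [[-0.1, 0, -0.038], 0, -1]])

```text
clock: 17.7
tcp_pos: [0.4571, 0.0388, 0.0722]
tcp_rot: [[-0.997, -0.082, 0.002], [-0.082, 0.997, -0.0], [-0.002, -0.0, -1.0]]
force: [-0.1, 0.2, -2.0]
opening: 0.0188
```

```bash
python3 look.py side d10; python3 look.py scene s10
cat > rep.py <<'E'
import sys
from h import *
o=status.get_obs(); print(o["clock"],o["tcp_pos"],o["force"],o["torque"],o["opening"],o["qvel"].round(1))
g=o["tcp_pos"]+[0,0,.017]
p=o["tcp_pos"][:2]-np.array([.603,.0505]); print("booth xy",p@[.9967,.0813],p@[-.0813,.9967])
for t in sys.argv[1:]:
    z=np.load(t+".npz");P=z["P"];hsv=cv2.cvtColor(z["im"],cv2.COLOR_BGR2HSV)
    b=(hsv[...,0]>95)&(hsv[...,0]<125)&(hsv[...,1]>80)&(abs(P[...,0]-.66)<.12)&(abs(P[...,1]-.05)<.06)&(P[...,2]>.1)
    if b.sum()>5:
        q=P[b]; p=(q[:,:2]-[.603,.0505]); xb=p@[.9967,.0813]
        d=q.mean(0)-g; print(t,b.sum(),q.mean(0).round(4),"xb",xb.min().round(4),xb.max().round(4),"z",np.percentile(q[:,2],[1,99]).round(4),"ang",np.degrees(np.arctan2(d[2],np.hypot(*d[:2]))))
    else: print(t,"tile px",b.sum())
    im=z["im"]; c=im[60:260,230:450] if t[0]=="d" else im[130:330,200:420]
    cv2.imwrite(f"pics/{t}c.png",cv2.resize(c,None,fx=3,fy=3,interpolation=cv2.INTER_CUBIC))
E
python3 rep.py d10 s10
```

```text
17.8 [0.45517254 0.03877241 0.07109213] [ 0.35068606 -1.10682311 -1.75303034] [-0.05431276  0.1065376   0.01861789] 0.01920851565235621 [ 0.1 -0.4  1.4 -0.   0.   0.1]
booth xy -0.14829308184690546 0.0003294858098434829
d10 tile px 0
s10 136 [0.6645 0.058  0.2152] xb 0.0399 0.0775 z [0.203  0.2235] ang 31.15150852705369
```

View pics/s10c.png

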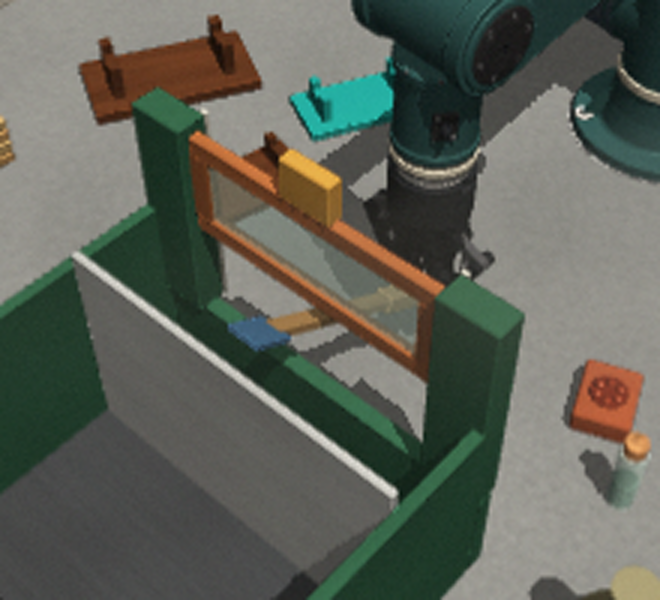

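View pics/d10c.png

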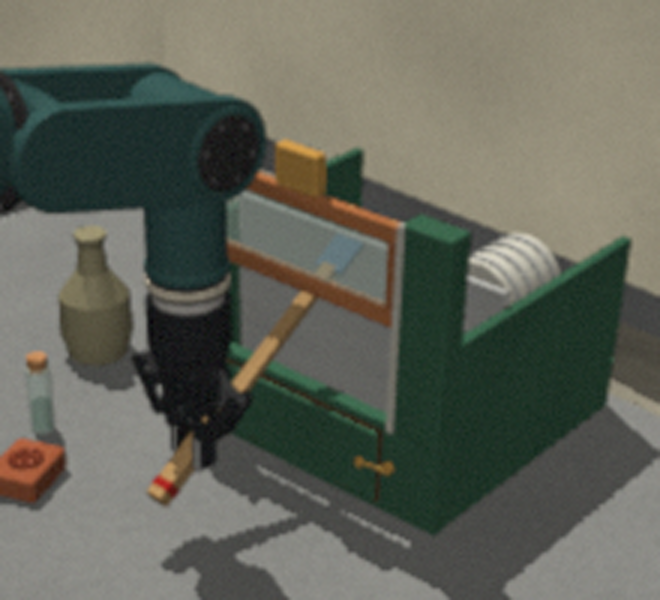

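Call:
servo_tool(targets=[[[-0.01, 0, -0.006], 0, -1], [[-0.02, 0, -0.012], 0, -1], [[-0.032, 0, -0.0195], 0, -1], [[-0.044, 0, -0.027], 0, -1], [[-0.056, 0, -0.034], 0, -1], [[-0.066, 0, -0.0405], 0, -1], [[-0.073, 0, -0.0445], 0, -1], [[-0.076, 0, -0.0465], 0, -1]])

```text
clock: 18.6
tcp_pos: [0.5326, 0.0451, 0.1185]
tcp_rot: [[-0.997, -0.082, 0.001], [-0.082, 0.997, 0.0], [-0.001, -0.0, -1.0]]
force: [-0.1, 0.3, -1.9]
opening: 0.0189
```

Call:
servo_tool(targets=[[[0, 0, 0], 0, -1], [[0, 0, 0], 0, -1], [[0, 0, 0], 0, -1], [[0, 0, 0], 0, -1], [[0, 0, 0], 0, -1], [[0, 0, 0], 0, -1], [[0, 0, 0], 0, -1], [[0, 0, 0], 0, -1]])

```text
clock: 19.4
tcp_pos: [0.5315, 0.045, 0.1178]
tcp_rot: [[-0.997, -0.082, 0.0], [-0.082, 0.997, 0.0], [-0.0, 0.0, -1.0]]
force: [-0.4, 0.5, -2.3]
opening: 0.0189
```

```bash
python3 look.py side d11; python3 look.py scene s11; python3 rep.py d11 s11
```

```text
19.5 [0.53151427 0.04499815 0.11783341] [-0.14901535 -0.15236716 -1.88478031] [-0.00422497  0.00893061 -0.01398728] 0.018860127719426877 [-0.   0.  -0.   0.   0.   0.1]
booth xy -0.07169712767613415 0.0003280978953429009
d11 92 [0.7348 0.0586 0.261 ] xb -0.0646 0.1505 z [0.2491 0.2724] ang 31.76862488006793
s11 172 [0.7394 0.0644 0.2612] xb 0.1169 0.152 z [0.2497 0.2695] ang 31.179823374379147
```

View pics/s11c.png

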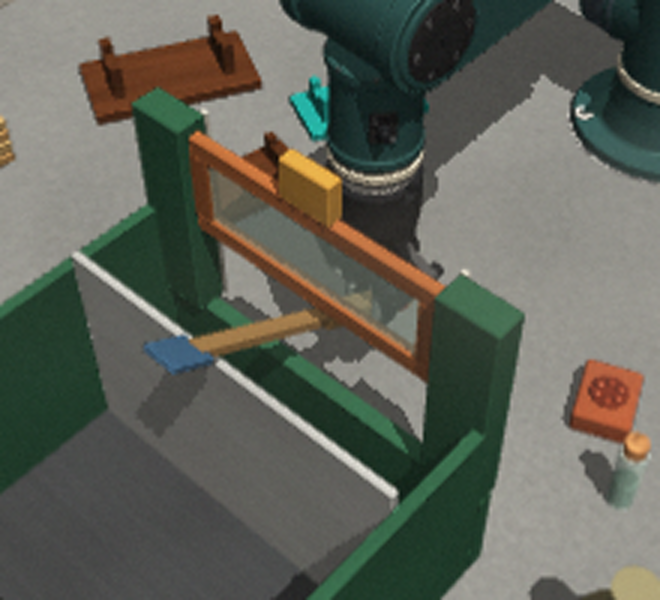

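View pics/d11c.png

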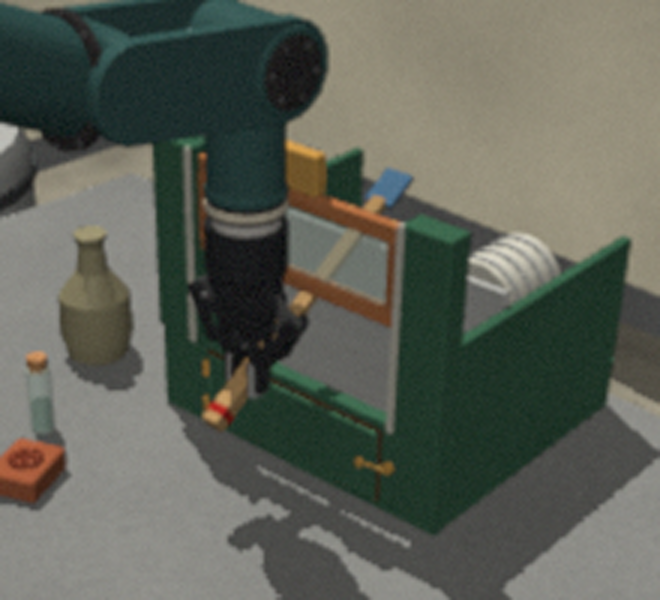

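Run:
```python
from h import *
z=np.load("s11.npz");P=z["P"]
m=(P[...,2]>.304)&(P[...,2]<.37)&(abs(P[...,0]-.603)<.03)&(abs(P[...,1]-.05)<.04)
print("tab top",np.percentile(P[m][:,2],[50,95,99]))
print(status.get_obs()["force"]); print(hand_in())
```

```text
tab top [0.3294534  0.34031443 0.34081285]
[-0.14901535 -0.15236716 -1.88478031]
the job is handed in; nothing more can be done
None
```

I handed the job in at 19.5 s with the sash fully up and the paddle held still through the window, over the baffle. There's no verdict back, so this rests on my own last checks.

**Sash:** I gripped the brass tab and lifted until the sash hit its stop, where the force rose to 27 N with no further movement. I then let go. The tab top still measured 0.340 m at the end, which is fully up.

**Paddle:** I took it from the small brown rest at the grip point. The moves could not tilt the tool, so I tipped the paddle up in the grip by lowering its stem onto the top front edge of the booth's right-hand post. After lifting it clear of the post, I fed it through the window at about 31°.

**Last checks:**

| Check | Measured at the end |
|---|---|
| Tile position | 117–152 mm behind the sash plane, wholly past the baffle |
| Tile height | about 0.25–0.27 m (baffle edge 0.215 m) |
| Stem clearance (worked out) | about 13 mm under the sash, 17 mm over the baffle |
| Handle | outside the window |
| Force on the tool | about 2 N, little more than the paddle's weight |
| Joints | at rest |

I did not touch the bottle, mould or vial.

**Disagreements:**
- The tilt is about 31° rather than the suggested 35°, because at 35° the handle's tail would nearly have touched the table on the way in.
- The two camera views differed by about 0.6° on the tilt and 5 mm on the tile position.
- One earlier tilt fit gave 25°. It had picked up the sash's orange frame as well, so I ignored it.

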